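Wind the screw jack up to the gauge pointer

ROBOT

A 6-joint arm with a two-finger parallel gripper is mounted at the origin on a cart in front of the work surface, level with it; the furniture and walls round the work are solid. World frame = base frame: x ahead of the robot, y to its left, z up, the work surface at z = 0. Lengths are in mm, angles in rad, forces in N, time in s.
With the tool pointing down it reaches from about 325 to 775 mm from the base axis. Payload 5.5 kg.
Tool frame: the origin (TCP) lies midway between the tips of the shut fingers; the grasp point (between the pads) lies 19 mm behind it; x points along the fingers, z is the direction in which the jaws open and shut, and the axes are right-handed (so a half turn about x gives the same grasp; the last joint's range is limited). The gripper opens to 85 mm and grips with 20 to 120 N. Pads are 22 mm wide; open, the fingers measure 114 mm over their backs; the gripper's body (76 mm by 85 mm) begins 54 mm behind the grasp point. The pads swing forward as they close: fully open they stand 13 mm farther back than shut.
Start: joints at [1.128, 0.091, 1.231, -0, 1.82, -0.057], TCP at [225.786, 555.911, 231.275] pointing down, gripper open.
Joint ranges: [-2.87, 2.87], [-0.86, 2.18], [0.17, 2.46], [-1.51, 4.65], [0.06, 2.69], [-2.65, 2.65]. Speed limits (rad/s): [2.57, 2.57, 3.01, 3.14, 3.14, 3.14].

INTERFACE

Orientations are given as a unit quaternion [w, x, y, z].
In Python, from bench import arm gives the robot as it stands. The module is installed in compiled form; this text tells all that it offers.
- The arm moves only by the tool carry_out, never from a script. Its argument "targets" is a list that holds one entry, the list of rows, each a list of 7 numbers: the shift along the world's x, y, z in m, then the turn, a rotation vector about the world's x, y, z in degrees, then the gripper's target within -1 to 1 (shut at 1, half-way at 0, fully open at -1). In form: [[[tx, ty, tz, ax, ay, az, gripper], ...]]. A call has 1 to 12 rows; each row shifts and turns the commanded pose from where the row before left it; what a row does not reach is not made up. A row lasts 1/12 s, in which the tool goes at most 41.7 mm and 7.16 degrees, less where a joint would pass 70% of its speed; a pose out of reach is approached as far as the arm can. A call is refused whole if a number of a shift passes 0.0417 or a number of a turn 7.16, either way. A call with a gripper value outside its range is refused whole. The fingers move at their own pace and stop on an object; "squeeze" is the grip in N (left out, the last holds). Time passes only in rows, so rows that do not move let the fingers close. It gives the time, the measured TCP pose, the force and the opening at its end, in the units of the state.
- arm.sense(): the state, without advancing time (a new reading comes with each control period).
- arm.snapshot(name): name is "scene" or "top"; returns (picture, depth): 400x640x3 uint8, red, green, blue; 400x640 float32, mm along the optical axis (not along the pixel's ray), 0 where there is no reading.
- arm.calibration(name): a dict with "intrinsics" (3x3 intrinsics, pixels), "dist_coeffs" ([k1, k2, p1, p2, k3] as OpenCV has them; the pictures are not rectified), "rvec" (rotation vector, rad) and "tvec" (3), from world to camera coordinates, as OpenCV has them. Camera axes: x right, y down, z forward; pixel columns grow to the right and rows downward; lengths in mm; the calibration is good to about 2 mm. A picture is of the moment at which its call begins. calibration takes no time and is no camera call.
- arm.hand_in(): hands the job in, once; it reports no verdict.
The state is a dict: "time": time; "joints": joint angles; "dq": joint speeds; "tau": joint torques, N m; "eef_pos": TCP position; "tool_rot": TCP orientation; "wrist_force": force on the tool from outside, world axes, zero at the start; "ft_torque": the same for the moment, N m; "finger_gap": opening from 0.0 (shut) to 1.0 (fully open).
Only numpy, scipy, OpenCV 4.12 (cv2) and the standard library are available. Lean on these libraries where they do the work, as an engineer would, in place of code of your own. Each camera call takes 0.05 s, during which the arm holds its last target.

TASK

Fit the loose crank fully down over the square drive on top of the lab screw jack, take it by its knob and wind the platform up, with the sample cup riding on it, until the platform's top is level with the upper face of the pointer on the gauge post. Leave the crank seated on the drive and the cup standing on the platform, and do not shift the pointer or disturb the petri dishes and the pen on the bench.

Things in the scene. Friction and masses are not known exactly. Their poses are not given: they have to be found in the camera images.
- jack: Fixed aluminium lab screw jack. Base 130 x 262 mm; origin on the bench under the screw's vertical axis, z up. Over the screw a bridge 104 x 46 mm on two rods, top of its collar 140 mm above the bench. To the jack's own +y: the platform (110 x 112 mm, centred at y = 90 mm) and the gauge post (12 mm thick, 120 mm tall, at y = 180 mm).
- drive_seat (a point): Point on the screw's axis on top of the collar, 140 mm above the bench; the crank's underside rests here when fully seated. Clockwise turning seen from above raises the platform 20 mm a turn, anticlockwise lowers it; about 0.12 N m turns the screw, it stays where it is left, and a light press does not turn it. At the start the platform is all the way down.
- drive_top (a point): Top of the steel drive on the screw, on the axis, 25 mm above the seat: 16 mm square for 18 mm, then a round tapered nose 7 mm tall, 13.6 mm thick. The square starts at any angle, which this point's axes do NOT tell: see it or feel for it. The crank lowered on it stops about 18 mm above the seat until the flats agree within about 8 degrees (any of four ways), then goes down.
- crank: Loose dark steel crank, 0.32 kg, standing on the bench. Origin at the centre of its underside, z up, arm (18 mm wide, z 28 to 37 mm) along its +x to 71 mm. Hub 36 x 36 x 28 mm with a square socket 19.4 mm wide, 26 mm deep in its underside, sides along x and y. Above it a round boss 26 mm thick, z 28 to 62 mm, to grip from the +y and -y sides. Centre of mass 7 mm off axis towards the arm.
- knob_mid (a point): Middle of the crank's upright knob, at x = 60 mm, z = 59 mm in the crank's frame: a black cylinder 24 mm thick, z 38 to 80 mm, that spins freely on its pin, so it can be led round a circle of 60 mm radius about the drive's axis without turning the hand.
- platform_edge (a point): Point on the top face of the platform, at the middle of its edge beside the gauge post; 48 mm above the bench when the platform is down, rises with it.
- pointer_tip (a point): Tip of the dark pointer blade (12 mm wide, 3 mm thick), on its upper face, 4 mm beside the platform's edge. The pointer is clamped on the gauge post at the wanted height, 22 to 44 mm above the lowered platform; it differs from start to start.
- cup: Loose lidded sample cup, 56 mm wide, 58 mm tall, standing on the platform; origin at the centre of its underside, z up.
- petri_1: Loose culture dish on the bench, 94 mm wide, 16 mm tall, bystander; origin at the centre of its underside.
- petri_2: Loose culture dish stacked on the other one, same size, bystander; origin at the centre of its underside.
- marker_pen: Loose white marker pen with a black cap, 135 mm long, 16 mm thick, lying on the bench, bystander; origin under its middle.
Things that resemble listed ones, but are neither listed nor needed, are in the scene too. Of the things that look like the crank, take the one that is farthest to the robot's right at the start. Leave any brown look-alike of the cup alone.

How it is judged (in metres and radians):
On the way, in this order (a step that is already met when the one before it is completed fails the run):
1. the crank is fully down on the drive while the platform is still below the pointer by 16 mm or more (horizontal distance between crank and drive_seat below 0.006 m and z of crank in the frame of drive_seat between -0.005 and 0.005 m and angle between crank's own z axis and vertical below 0.15 rad and z of platform_edge in the frame of pointer_tip below -0.016 m), for 0.2 s.
2. the platform is on its way up, less than 12 mm below the pointer, with the fingers turning the seated crank (horizontal distance between crank and drive_seat below 0.006 m and z of crank in the frame of drive_seat between -0.005 and 0.005 m and angle between crank's own z axis and vertical below 0.15 rad and z of platform_edge in the frame of pointer_tip above -0.012 m and contact force between the fingers and crank above 0.3 N).
At the end, for the whole second after the job is handed in: The platform's top is level with the pointer's upper face within 4 mm, the crank rests fully seated on the drive (underside within 5 mm of the collar, within 6 mm of the axis), the cup stands upright on the platform, and all is at rest (horizontal distance between crank and drive_seat below 0.006 m and z of crank in the frame of drive_seat between -0.005 and 0.005 m and angle between crank's own z axis and vertical below 0.15 rad and z of platform_edge in the frame of pointer_tip between -0.004 and 0.004 m and linear speed of each of crank, cup below 0.02 m/s and z of cup in the frame of platform_edge between -0.005 and 0.005 m and angle between cup's own z axis and vertical below 0.1 rad); the robot touches nothing.
It fails at once if the cup tips over or falls off the platform (angle between cup's own z axis and vertical above 0.5 rad or z of cup in the frame of platform_edge below -0.02 m).
It fails at once if the pointer is shifted by more than 3 mm (distance of pointer_tip from where it was at the start of the episode above 0.003 m).
It fails at once if a petri dish or the pen is moved by more than 20 mm (distance of any of petri_1, petri_2, marker_pen from where it was at the start of the episode above 0.02 m).
It also fails if it takes over 72 s, if anything falls off the work surface, if the arm or the gripper's body presses on something with over 40 N, if the wrist force passes 120 N, or if a joint passes its speed limit or range.

## Working session

There is one attempt and no reset: what is moved stays moved. The work goes in short steps, Python scripts to look and compute and a tool call to move; the robot and the scene stay as the last step left them, time stands still between calls to the robot, and variables do not carry over. Pictures are saved under pics/ and viewed, and the job is handed in when it is done.

Besides the shell and the picture viewer there is one more tool, called after "Request:" in YAML: its name, and indented under it one key for each argument. carry_out: Moves the arm, as the interface text tells. Its arguments: {"type":"object","properties":{"targets":{"type":"array"},"squeeze":{"type":"number"}},"required":["targets"]}

```bash
mkdir -p pics
cat > h.py <<'E'
from bench import arm
import numpy as np, cv2
def cal(n):
    c=arm.calibration(n); K=np.array(c["intrinsics"],float); d=np.array(c["dist_coeffs"],float)
    R=cv2.Rodrigues(np.array(c["rvec"],float))[0]; t=np.array(c["tvec"],float).ravel(); return K,d,R,t
def ray(n,u,v):
    K,d,R,t=cal(n); p=cv2.undistortPoints(np.array([[[u,v]]],float),K,d)[0,0]
    return -R.T@t, R.T@np.array([p[0],p[1],1.])
def onz(n,u,v,z):
    o,r=ray(n,u,v); return o+r*(z-o[2])/r[2]
def cloud(n,D):
    K,d,R,t=cal(n); vv,uu=np.mgrid[0:400,0:640]
    p=cv2.undistortPoints(np.stack([uu,vv],-1).reshape(-1,1,2).astype(float),K,d).reshape(400,640,2)
    c=np.concatenate([p,np.ones((400,640,1))],-1)*D[...,None]
    w=(c-t)@R; w[D<=0]=np.nan; return w
def proj(n,P):
    K,d,R,t=cal(n); return cv2.projectPoints(np.array(P,float).reshape(-1,1,3),cv2.Rodrigues(R)[0],t,K,d)[0].reshape(-1,2)
def snap(n,name):
    im,D=arm.snapshot(n); cv2.imwrite(f"pics/{name}.png",im[...,::-1]); np.savez(f"pics/{name}.npz",im=im,D=D); return im,D
E
python3 - <<'E'
from h import *
print(arm.sense())
for n in("scene","top"):
    snap(n,n+"0"); o,r=ray(n,320,200); print(n,o,r)
E
```

```text
{'time': 0.0, 'joints': array([ 1.12832758e+00,  9.18711891e-02,  1.23192428e+00,  7.52475446e-06,
        1.81976281e+00, -5.67038731e-02]), 'dq': array([-9.29363694e-04, -6.15553276e-06, -8.13884006e-04, -1.23352855e-03,
        6.37928167e-04, -3.31755146e-04]), 'tau': array([-3.99477958e-04, -4.58701909e+01, -4.18046165e+01, -1.02478098e-04,
        1.08205463e-02, -1.37922177e-05]), 'eef_pos': array([225.64190098, 555.65194836, 230.12178425]), 'tool_rot': array([ 0.5859727 , -0.39523649,  0.58717046,  0.39453132]), 'wrist_force': array([-0.22749055,  0.29570991, -0.14230773]), 'ft_torque': array([ 0.04356456,  0.00353202, -0.00467856]), 'finger_gap': 1.0033840526751066}
scene [ -125.63494503 -1141.94229136   815.94645256] [ 0.47540654  0.7302152  -0.49088289]
top [ 207.02684651 -101.15321532 1445.22408735] [ 0.21771973 -0.00514842 -0.97608845]
```

View pics/scene0.png

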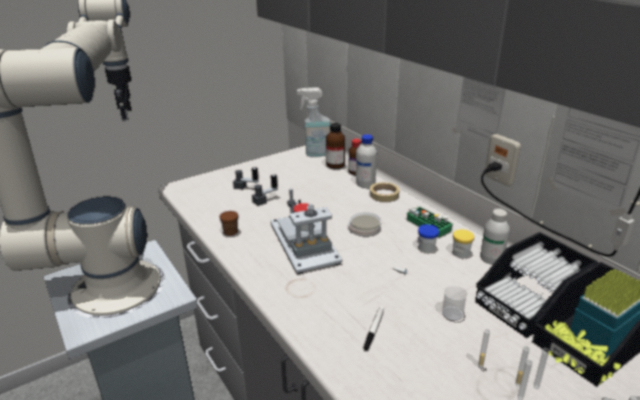

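View pics/top0.png

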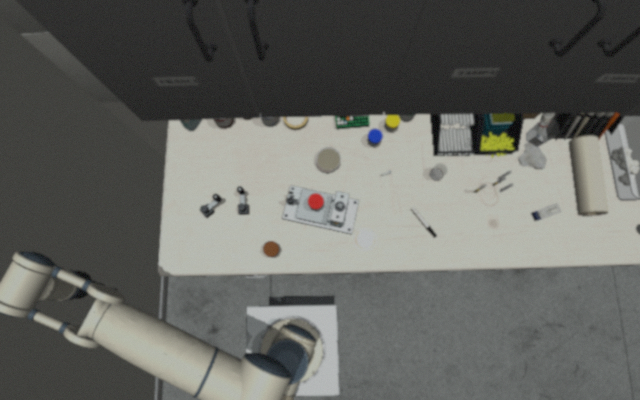

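Two crank-like things in the top view: (212,205) and (243,200). The robot's right is −y, which is image right, so (243,200) is the candidate. I'll enlarge the crops to confirm.

Run:
```python
from h import *
z=np.load("pics/top0.npz"); im,D=z["im"],z["D"]; W=cloud("top",D)
c=im[175:240,190:370]; cv2.imwrite("pics/tc.png",cv2.resize(c,None,fx=4.4,fy=4.4,interpolation=cv2.INTER_CUBIC)[...,::-1])
z=np.load("pics/scene0.npz"); i2=z["im"]
c=i2[155:280,215:385]; cv2.imwrite("pics/sc.png",cv2.resize(c,None,fx=4.5,fy=4.5,interpolation=cv2.INTER_CUBIC)[...,::-1])
for p in [(212,205),(243,200),(340,207),(316,202),(291,198),(328,160),(271,249),(300,260),(425,222)]:
    print(p,W[p[1],p[0]].round(0))
```

```text
(212, 205) [510. 285.  40.]
(243, 200) [527. 173.  38.]
(340, 207) [ 469. -174.  157.]
(316, 202) [500. -94. 103.]
(291, 198) [521.  -6.  81.]
(328, 160) [ 675. -142.   32.]
(271, 249) [344.  66.  60.]
(300, 260) [309. -32.   1.]
(425, 222) [ 434. -490.   19.]
```

View pics/tc.png

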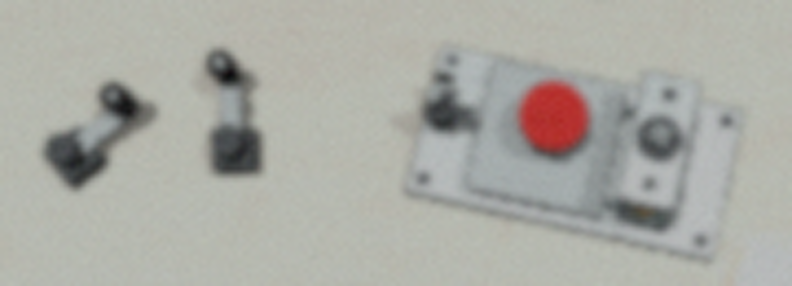

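View pics/sc.png

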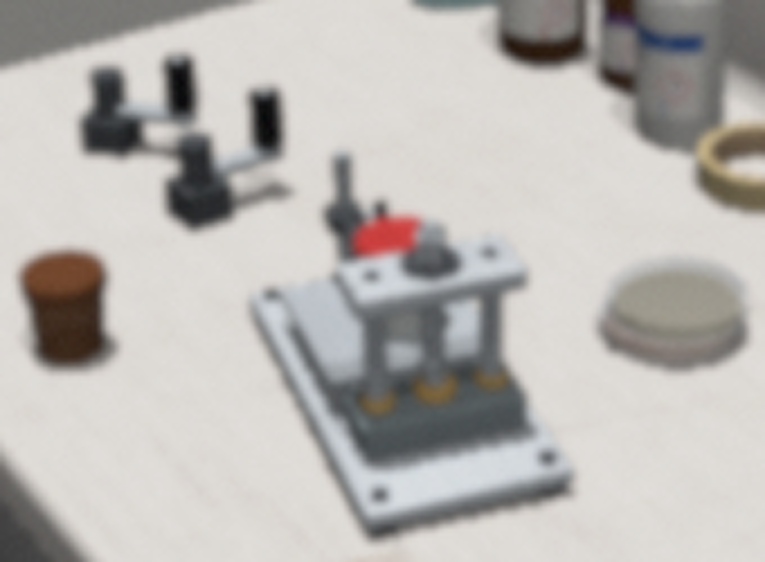

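Run:
```python
from h import *
A=[]
for k in range(4):
    for n in("top","scene"):
        im,D=arm.snapshot(n); W=cloud(n,D); A.append((n,im,W))
def show(lo,hi,xr,yr,name):
    for n in("top","scene"):
        P=np.concatenate([W.reshape(-1,3) for m,im,W in A if m==n]); 
        s=(P[:,0]>xr[0])&(P[:,0]<xr[1])&(P[:,1]>yr[0])&(P[:,1]<yr[1])&(P[:,2]>lo)&(P[:,2]<hi)
        q=P[s]; 
        if len(q): print(name,n,len(q)//4,"mean",q.mean(0).round(1),"min",q.min(0).round(0),"max",q.max(0).round(0))
show(50,70,(420,540),(120,240),"boss")
show(70,95,(500,620),(120,240),"knob")
show(15,27,(420,540),(120,240),"hubside"); show(20,33,(420,620),(120,240),"hubtop")
show(155,180,(400,540),(-220,-120),"drive")
show(128,146,(400,560),(-240,-120),"bridge")
show(97,110,(400,560),(-140,-40),"cup")
show(40,56,(400,580),(-150,-20),"platform")
show(60,140,(400,580),(-20,30),"post")
show(4,40,(600,760),(-220,-80),"petri")
```

```text
boss top 45 mean [497.4 173.6  61.2] min [485. 161.  50.] max [512. 186.  69.]
boss scene 41 mean [492.5 170.9  56.7] min [480. 158.  50.] max [508. 191.  63.]
knob top 38 mean [557.5 176.7  79.4] min [546. 166.  70.] max [571. 188.  90.]
knob scene 30 mean [551.9 174.2  75.7] min [540. 162.  70.] max [566. 190.  81.]
hubside top 25 mean [493.2 165.6  22.5] min [479. 156.  15.] max [519. 193.  27.]
hubside scene 65 mean [491.9 167.1  21.9] min [473. 148.  15.] max [539. 195.  27.]
hubtop top 53 mean [496.9 170.2  28. ] min [480. 155.  20.] max [559. 193.  33.]
hubtop scene 97 mean [506.5 169.3  27.2] min [474. 151.  20.] max [567. 195.  33.]
drive top 23 mean [ 475.3 -173.9  161.7] min [ 465. -184.  155.] max [ 486. -164.  171.]
drive scene 23 mean [ 471.4 -176.1  159. ] min [ 460. -186.  155.] max [ 481. -163.  166.]
bridge top 382 mean [ 474.9 -173.8  136.7] min [ 422. -207.  128.] max [ 530. -143.  146.]
bridge scene 406 mean [ 469.  -178.6  133.9] min [ 416. -210.  128.] max [ 529. -138.  146.]
cup top 173 mean [502.5 -93.7 106.2] min [ 475. -119.   98.] max [532. -66. 110.]
cup scene 109 mean [495.4 -85.  103.7] min [ 471. -110.   98.] max [526. -62. 108.]
platform top 717 mean [490.3 -86.   48.5] min [ 429. -150.   40.] max [562. -21.  56.]
platform scene 449 mean [474.5 -96.2  45.5] min [ 425. -150.   40.] max [546. -20.  56.]
post top 72 mean [521.2  -3.4  85.4] min [505. -20.  64.] max [549.  12. 127.]
post scene 117 mean [516.5  -3.7  84.6] min [501. -19.  61.] max [542.  12. 120.]
petri top 663 mean [ 677.1 -144.2   25.4] min [ 600. -220.    4.] max [760. -80.  40.]
petri scene 641 mean [ 669.7 -151.4   24.7] min [ 606. -193.    4.] max [725. -93.  34.]
```

```bash
cat >> h.py <<'E'
from scipy.spatial.transform import Rotation as Ro
def st():
    s=arm.sense(); q=s["tool_rot"]; R=Ro.from_quat([q[1],q[2],q[3],q[0]]).as_matrix()
    print("t",round(s["time"],2),"p",s["eef_pos"].round(1),"x",R[:,0].round(3),"zyaw",round(float(np.degrees(np.arctan2(R[1,2],R[0,2]))),2),"F",s["wrist_force"].round(1),"T",s["ft_torque"].round(2),"gap",round(float(s["finger_gap"]),3),"j",s["joints"].round(2)); return s
E
python3 -c "
from h import *
st()"
```

```text
t 0.5 p [225.8 555.9 231.3] x [-0.  0. -1.] zyaw 67.9 F [ 0.3  0.4 -0.5] T [ 0.01 -0.01  0.03] gap 0.999 j [ 1.13  0.09  1.23  0.    1.82 -0.06]
```

Request:
carry_out:
  targets:
    - [[0.0226,-0.0319,0,0,0,2.1,-1],[0.0226,-0.0319,0,0,0,2.1,-1],[0.0226,-0.0319,0,0,0,2.1,-1],[0.0226,-0.0319,0,0,0,2.1,-1],[0.0226,-0.0319,0,0,0,2.1,-1],[0.0226,-0.0319,0,0,0,2.1,-1],[0.0226,-0.0319,0,0,0,2.1,-1],[0.0226,-0.0319,0,0,0,2.1,-1],[0.0226,-0.0319,0,0,0,2.1,-1],[0.0226,-0.0319,0,0,0,2.1,-1],[0.0226,-0.0319,0,0,0,2.1,-1],[0.0226,-0.0319,0,0,0,2.1,-1]]
  squeeze: 50

```text
time: 1.5
eef_pos: [497.8, 171.3, 231.6]
tool_rot: [-0.486, 0.514, -0.486, -0.514]
wrist_force: [0.7, 1.1, -0.2]
finger_gap: 0.998
```

Run:
```python
from h import *
snap("top","t1");snap("scene","s1");st()
for n,k in(("top","t1"),("scene","s1")):
    im=np.load(f"pics/{k}.npz")["im"]
    u=int(proj(n,[[497,173,120]])[0][0]);v=int(proj(n,[[497,173,120]])[0][1])
    c=im[max(0,v-60):v+60,max(0,u-75):u+75]; cv2.imwrite(f"pics/{k}c.png",cv2.resize(c,None,fx=4,fy=4,interpolation=cv2.INTER_CUBIC)[...,::-1])
a=cv2.imread("pics/t1c.png");b=cv2.imread("pics/s1c.png");h=min(a.shape[0],b.shape[0]);
o=np.hstack([a[:h],b[:h]]);cv2.imwrite("pics/m1.png",cv2.resize(o,(800,int(800*h/o.shape[1]))))
```

```text
t 1.6 p [499.3 168.5 230.8] x [ 0.    -0.002 -1.   ] zyaw 92.77 F [-0.4 -0.4 -0.6] T [ 0.01  0.03 -0.07] gap 1.002 j [ 0.26 -0.11  1.43 -0.    1.82 -1.36]
```

View pics/m1.png

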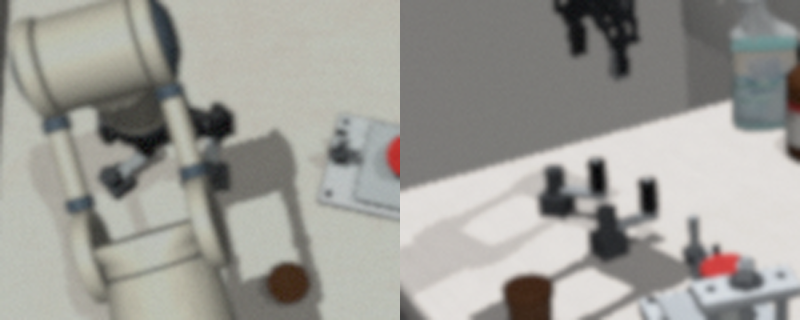

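Request:
carry_out:
  targets:
    - [[0,0,-0.04,0,0,0,-1],[0,0,-0.04,0,0,0,-1],[0,0,-0.03,0,0,0,-1],[0,0,0,0,0,0,-1],[0,0,0,0,0,0,-1]]

```text
time: 2.02
eef_pos: [495.6, 173.4, 120.0]
tool_rot: [0.485, -0.513, 0.487, 0.514]
wrist_force: [0.4, -0.2, 0.9]
finger_gap: 0.998
```

Run:
```python
from h import *
im,D=snap("scene","s2");st()
W=cloud("scene",D)
s=(W[...,2]>95)&(W[...,2]<150)&(abs(W[...,0]-497)<60)&(abs(W[...,1]-173)<90)
q=W[s];print(len(q)); 
for z in range(95,150,8):
    p=q[(q[:,2]>=z)&(q[:,2]<z+8)]
    for nm,g in(("L",p[p[:,1]>173]),("R",p[p[:,1]<=173])):
        if len(g):print(z,nm,len(g),g.mean(0).round(0),g.min(0).round(0),g.max(0).round(0))
u,v=proj("scene",[[497,173,100]])[0].astype(int)
c=im[v-60:v+60,u-75:u+75];cv2.imwrite("pics/s2c.png",cv2.resize(c,None,fx=5,fy=5,interpolation=cv2.INTER_CUBIC)[...,::-1])
print(u,v,proj("scene",[[496.5,173.3,121]]))
```

```text
t 2.07 p [497.1 173.7 122.7] x [ 0.001  0.    -1.   ] zyaw 93.12 F [0.7 0.6 0.3] T [-0.01 -0.05 -0.03] gap 1.002 j [ 0.27 -0.1   1.62  0.    1.63 -1.35]
76
127 L 8 [489. 221. 132.] [479. 215. 130.] [499. 230. 135.]
127 R 5 [491. 126. 133.] [486. 120. 130.] [495. 131. 134.]
135 L 17 [488. 219. 139.] [479. 211. 135.] [501. 226. 143.]
135 R 17 [491. 125. 139.] [484. 118. 135.] [506. 133. 143.]
143 L 14 [490. 220. 146.] [479. 213. 143.] [500. 225. 150.]
143 R 15 [493. 121. 147.] [485. 115. 143.] [502. 131. 149.]
257 174 [[256.62165087 168.53300031]]
```

View pics/s2c.png

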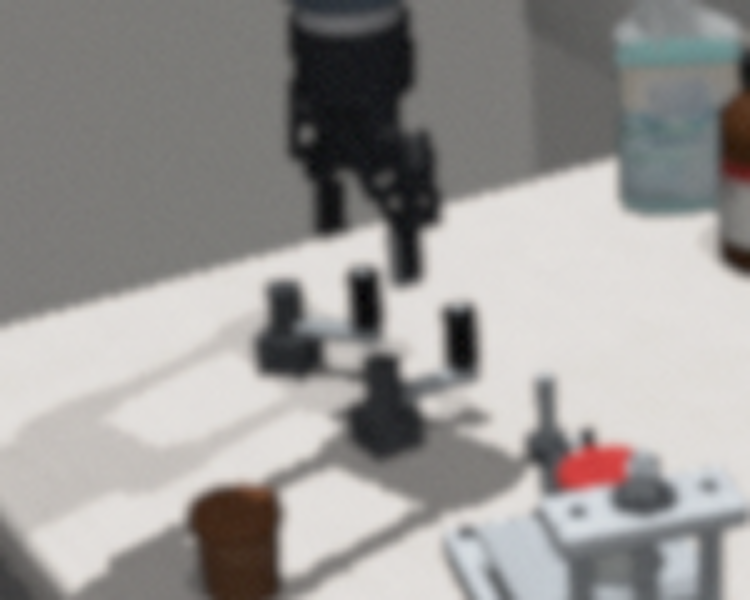

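Request:
carry_out:
  targets:
    - [[0.001,0,-0.03,0,0,0,-1],[0,0,-0.03,0,0,0,-1],[0,0,-0.02,0,0,0,-1],[0,0,-0.011,0,0,0,-1],[0,0,0,0,0,0,-1],[0,0,0,0,0,0,1],[0,0,0,0,0,0,1],[0,0,0,0,0,0,1],[0,0,0,0,0,0,1],[0,0,0,0,0,0,1],[0,0,0,0,0,0,1],[0,0,0,0,0,0,1]]

```text
time: 3.07
eef_pos: [498.7, 173.3, 31.7]
tool_rot: [-0.487, 0.514, -0.486, -0.513]
wrist_force: [-0.8, 0.3, 6.3]
finger_gap: 0.29
```

Run:
```python
from h import *
im,D=snap("scene","s3");st()
u,v=proj("scene",[[497,173,60]])[0].astype(int)
c=im[v-60:v+60,u-75:u+75];cv2.imwrite("pics/s3c.png",cv2.resize(c,None,fx=5,fy=5,interpolation=cv2.INTER_CUBIC)[...,::-1])
```

```text
t 3.12 p [498.7 173.4  31.7] x [ 0.002  0.001 -1.   ] zyaw 93.1 F [-1.3  0.3  6. ] T [-0.05  0.1  -0.07] gap 0.293 j [ 0.27 -0.05  1.73  0.    1.46 -1.35]
```

View pics/s3c.png

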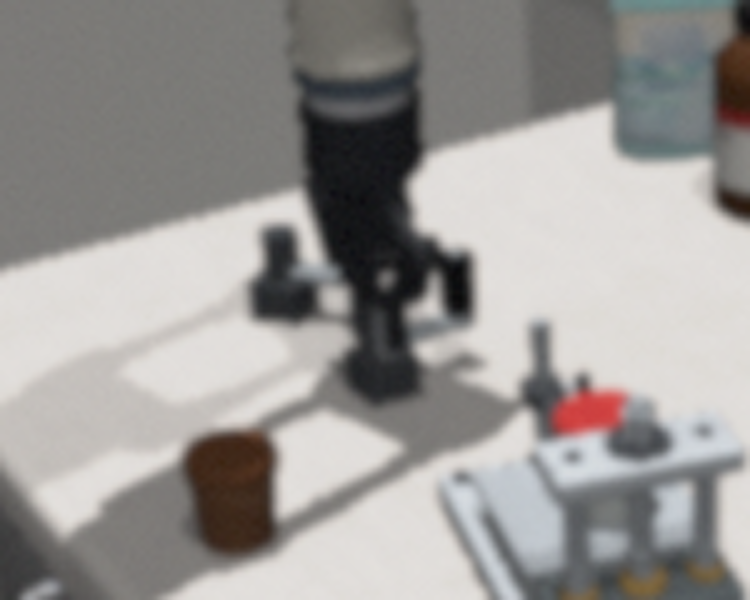

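Request:
carry_out:
  targets:
    - [[0,0,0.02,0,0,0,1],[0,0,0.03,0,0,0,1],[0,0,0.035,0,0,0,1],[0,0,0.035,0,0,0,1],[0,0,0.035,0,0,0,1],[0,0,0.035,0,0,0,1],[0,0,0,0,0,0,1]]
  squeeze: 70

```text
time: 3.7
eef_pos: [499.9, 173.6, 228.5]
tool_rot: [-0.49, 0.515, -0.483, -0.511]
wrist_force: [0.0, -0.4, -1.4]
finger_gap: 0.283
```

Request:
carry_out:
  targets:
    - [[-0.0018,-0.0289,0,0,0,-4.8,1],[-0.0018,-0.0289,0,0,0,-4.8,1],[-0.0018,-0.0289,0,0,0,-4.8,1],[-0.0018,-0.0289,0,0,0,-4.8,1],[-0.0018,-0.0289,0,0,0,-4.8,1],[-0.0018,-0.0289,0,0,0,-4.8,1],[-0.0018,-0.0289,0,0,0,-4.8,1],[-0.0018,-0.0289,0,0,0,-4.8,1],[-0.0018,-0.0289,0,0,0,-4.8,1],[-0.0018,-0.0289,0,0,0,-4.8,1],[-0.0018,-0.0289,0,0,0,-4.8,1],[-0.0018,-0.0289,0,0,0,-4.8,1]]

```text
time: 4.7
eef_pos: [475.7, -175.0, 218.8]
tool_rot: [0.673, -0.214, 0.674, 0.215]
wrist_force: [0.9, 0.3, -3.3]
finger_gap: 0.283
```

Request:
carry_out:
  targets:
    - [[0,0,0,0,0,0,1],[0,0,0,0,0,0,1],[0,0,0,0,0,0,1]]

```text
time: 4.95
eef_pos: [476.1, -173.4, 219.2]
tool_rot: [0.673, -0.215, 0.674, 0.216]
wrist_force: [-0.1, 0.1, -2.7]
finger_gap: 0.287
```

Run:
```python
from h import *
s=st()
Q=[]
for k in range(3):
    im,D=snap("scene","s4"); im2,D2=snap("top","t4"); Q.append((cloud("scene",D),cloud("top",D2)))
for i,n in enumerate(("scene","top")):
    P=np.concatenate([a[i].reshape(-1,3) for a in Q])
    for lo,hi in((190,222),(222,240),(240,262),(262,275),(275,292)):
        m=(P[:,2]>lo)&(P[:,2]<hi)&(abs(P[:,0]-510)<45)&(abs(P[:,1]+222)<30)
        g=P[m]
        if len(g):print(n,lo,len(g)//3,g.mean(0).round(1),g.min(0).round(0),g.max(0).round(0))
for n,im in(("scene",im),("top",im2)):
    u,v=proj(n,[[476,-174,190]])[0].astype(int)
    c=im[v-60:v+60,u-75:u+75];cv2.imwrite(f"pics/4{n}.png",cv2.resize(c,None,fx=5,fy=5,interpolation=cv2.INTER_CUBIC)[...,::-1])
```

```text
t 4.95 p [ 476.1 -173.4  219.2] x [-0.002  0.001 -1.   ] zyaw 35.52 F [-0.1  0.1 -2.7] T [-0.02  0.07 -0.04] gap 0.287 j [-0.42 -0.16  1.5   0.    1.81 -1.04]
scene 190 88 [ 488.7 -208.1  214.4] [ 465. -233.  190.] [ 517. -192.  222.]
scene 222 77 [ 500.7 -220.   229. ] [ 477. -234.  222.] [ 520. -192.  240.]
scene 240 82 [ 504.6 -227.1  250.6] [ 496. -237.  240.] [ 521. -215.  262.]
scene 262 39 [ 506.4 -223.1  265. ] [ 496. -234.  262.] [ 520. -210.  269.]
scene 275 6 [ 468.6 -194.6  285.7] [ 465. -198.  275.] [ 474. -192.  292.]
top 240 0 [ 502.6 -229.4  250.9] [ 503. -229.  251.] [ 503. -229.  251.]
top 262 1 [ 505.8 -229.9  266. ] [ 503. -231.  264.] [ 509. -228.  271.]
```

View pics/4scene.png

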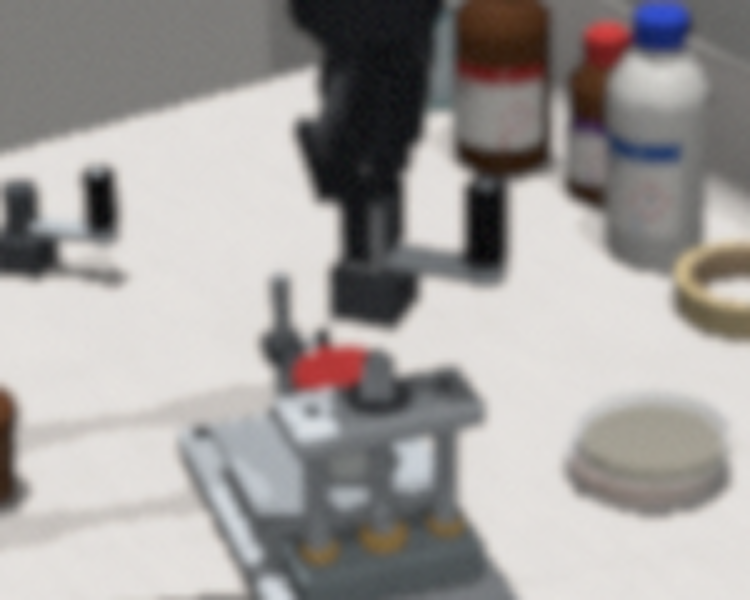

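View pics/4top.png

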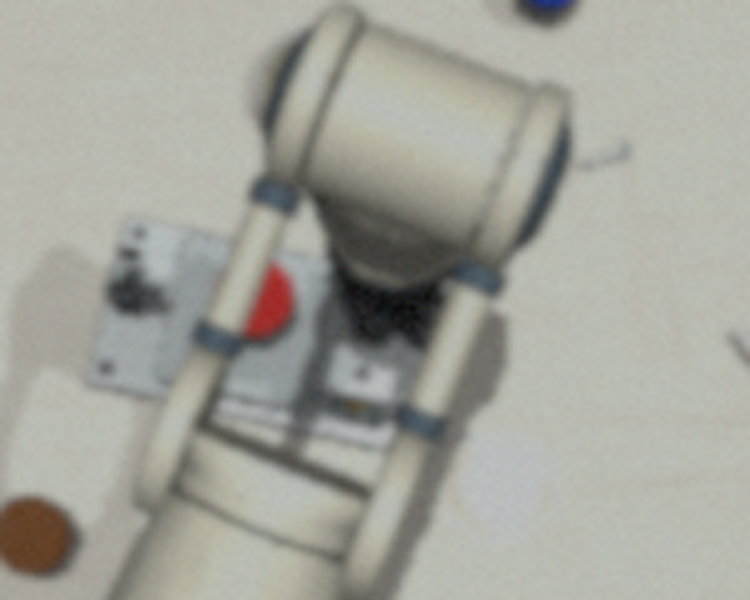

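Run:
```python
from h import *
im=np.load("pics/s4.npz")["im"].astype(float); im0=np.load("pics/scene0.npz")["im"].astype(float)
u,v=proj("scene",[[476,-174,190]])[0].astype(int); print("crop origin",u-75,v-60)
K,d,R,t=cal("scene"); print("right",R[0])
for z in(140,150,160,200,215,240): print(z,proj("scene",[[476,-174,z]])[0].round(2))
print("knob axis",proj("scene",[[506,-224,255]]))
g=im.mean(2);g0=im0.mean(2)
r0=v-60;c0=u-75
for r in range(r0+53,r0+66,2): print("hub",r,g[r,c0+60:c0+92].astype(int))
for r in range(r0+70,r0+84,1): print("drv0",r,c0+64,g0[r,c0+64:c0+90].astype(int))
```

```text
crop origin 235 134
right [ 0.83927457 -0.543203   -0.02342438]
140 [310.98 211.62]
150 [310.88 208.29]
160 [310.79 204.93]
200 [310.38 191.25]
215 [310.23 186.01]
240 [309.97 177.14]
knob axis [[331.25207745 175.94903464]]
hub 187 [221 222 220 221 213 184 137  90  63  61  64  63  63  65  75  77  75  78
  84  89  92  96 101 105 111 115 117 115 113 113 111 109]
hub 189 [221 221 220 219 205 163 102  55  44  42  45  46  48  46  52  53  51  49
  47  50  49  49  63 101 143 166 170 166 160 152 144 137]
hub 191 [219 221 222 221 207 165 108  58  43  43  40  43  42  44  44  45  45  43
  41  36  30  37  57 113 175 212 219 218 218 214 212 210]
hub 193 [220 223 222 220 209 168 106  60  44  42  41  41  41  44  42  42  43  41
  40  38  36  47  75 131 184 215 222 222 223 223 222 222]
hub 195 [219 221 222 220 207 168 109  63  44  43  44  44  41  44  44  41  44  42
  39  41  56  96 148 189 211 220 220 221 222 222 222 222]
hub 197 [220 222 220 219 208 182 146 119 105  97  89  79  70  59  56  53  50  47
  54  79 124 170 202 218 220 220 220 220 218 221 221 221]
hub 199 [201 212 205 187 171 175 191 202 2
[... 1076 characters left out ...]
97 200 193 173 137 102  89  91  97  95  97  97  93  81  78  90 118
 158 189 202 204 197 184 173 173]
drv0 213 299 [207 210 210 202 177 135 100  86  87  88  87  87  89  87  77  75  81 106
 150 186 202 207 207 203 197 198]
drv0 214 299 [203 210 212 204 181 142 103  84  81  79  74  77  81  79  76  77  88 116
 160 190 204 209 210 210 209 207]
drv0 215 299 [190 207 211 209 194 164 129 105  92  87  82  79  82  84  91 103 116 148
 180 199 207 206 207 206 206 202]
drv0 216 299 [183 203 212 210 203 189 166 147 134 124 113 105 107 116 132 145 160 178
 194 201 198 195 192 189 184 181]
drv0 217 299 [193 208 211 212 212 206 197 186 178 168 158 152 149 158 170 177 180 183
 185 182 175 168 160 156 149 143]
```

Request:
carry_out:
  targets:
    - [[-0.0004,-0.0007,-0.01,0,0,0,1],[0,0,-0.01,0,0,0,1],[0,0,-0.004,0,0,0,1],[0,0,-0.003,0,0,0,1],[0,0,-0.002,0,0,0,1],[0,0,-0.001,0,0,0,1],[0,0,0,0,0,0,1]]

```text
time: 5.83
eef_pos: [476.0, -174.4, 190.2]
tool_rot: [0.673, -0.215, 0.673, 0.216]
wrist_force: [0.5, 0.5, -2.5]
finger_gap: 0.282
```

```bash
python3 -c "
from h import *
st()"
```

```text
t 5.83 p [ 476.  -174.4  190.2] x [-0.  0. -1.] zyaw 35.49 F [ 0.5  0.5 -2.5] T [ 0.01  0.01 -0.01] gap 0.282 j [-0.42 -0.16  1.55  0.    1.75 -1.04]
```

Request:
carry_out:
  targets:
    - [[0,0,-0.001,0,0,0,1],[0,0,-0.001,0,0,0,1],[0,0,0,0,0,0,1],[0,0,0,0,0,0,1]]

```text
time: 6.17
eef_pos: [476.1, -174.4, 188.5]
tool_rot: [0.674, -0.216, 0.673, 0.215]
wrist_force: [-0.6, 0.4, -2.4]
finger_gap: 0.283
```

```bash
python3 -c "
from h import *
st()"
```

```text
t 6.17 p [ 476.1 -174.4  188.5] x [ 0. -0. -1.] zyaw 35.5 F [-0.6  0.4 -2.4] T [ 0.   -0.01  0.03] gap 0.283 j [-0.42 -0.16  1.56 -0.    1.75 -1.04]
```

Request:
carry_out:
  targets:
    - [[0,0,-0.001,0,0,0,1],[0,0,-0.001,0,0,0,1],[0,0,-0.001,0,0,0,1],[0,0,0,0,0,0,1],[0,0,0,0,0,0,1]]

```text
time: 6.58
eef_pos: [476.1, -174.4, 185.4]
tool_rot: [0.674, -0.216, 0.673, 0.215]
wrist_force: [-0.1, 0.0, -1.4]
finger_gap: 0.28
```

```bash
python3 -c "
from h import *
st()"
```

```text
t 6.58 p [ 476.1 -174.4  185.4] x [ 0. -0. -1.] zyaw 35.5 F [-0.1  0.  -1.4] T [-0.   -0.03  0.01] gap 0.28 j [-0.42 -0.16  1.56  0.    1.74 -1.04]
```

Request:
carry_out:
  targets:
    - [[0,0,-0.001,0,0,0,1],[0,0,-0.001,0,0,0,1],[0,0,-0.001,0,0,0,1],[0,0,0,0,0,0,1],[0,0,0,0,0,0,1]]

```text
time: 7.0
eef_pos: [476.1, -174.4, 182.4]
tool_rot: [0.674, -0.216, 0.673, 0.215]
wrist_force: [0.7, -0.1, 0.1]
finger_gap: 0.278
```

Run:
```python
from h import *
st(); im,D=snap("scene","s5")
u,v=311,194
c=im[v-60:v+60,u-75:u+75];cv2.imwrite(f"pics/5.png",cv2.resize(c,None,fx=5,fy=5,interpolation=cv2.INTER_CUBIC)[...,::-1])
```

```text
t 7.0 p [ 476.1 -174.4  182.4] x [ 0. -0. -1.] zyaw 35.5 F [ 0.7 -0.1  0.1] T [-0.05 -0.06  0.04] gap 0.278 j [-0.42 -0.16  1.57  0.    1.74 -1.04]
```

View pics/5.png

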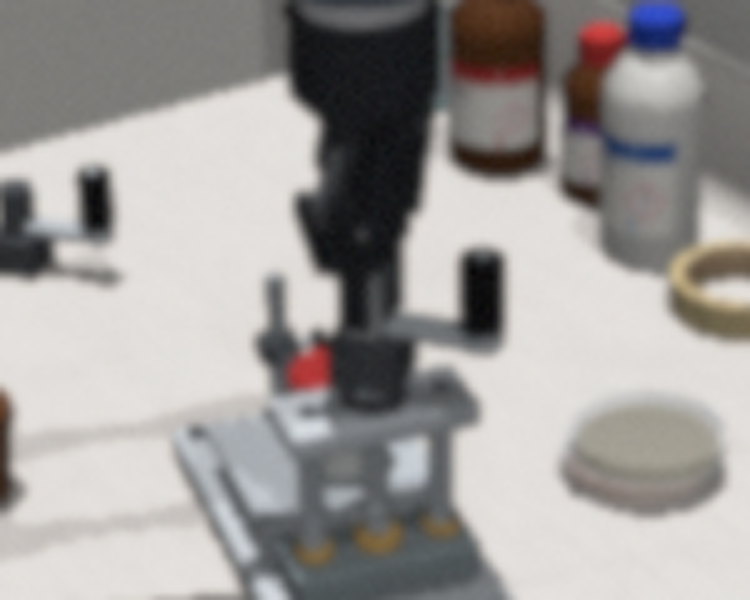

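Run:
```python
from h import *
D=np.load("pics/s5.npz")["D"];D4=np.load("pics/s4.npz")["D"]
for n,d,lo,hi in(("before",D4,255,290),("now",D,215,250)):
    P=cloud("scene",d).reshape(-1,3); m=(P[:,2]>lo)&(P[:,2]<hi)&(abs(P[:,0]-508)<18)&(abs(P[:,1]+222)<18)
    z=np.sort(P[m][:,2]);print(n,len(z),z[-12:].round(1), P[m].mean(0).round(1))
for k in("s4","s5"):
    im=np.load(f"pics/{k}.npz")["im"].mean(2); print(k,[ (r,int(im[r,331])) for r in range(160,205,2)])
for z in(230,238,267): print(proj("scene",[[510,-222,z]]))
```

```text
before 67 [267.  267.  267.  267.2 267.4 267.6 267.8 268.3 268.3 268.4 268.5 268.6] [ 505.7 -224.7  262.6]
now 76 [228.5 228.9 229.  229.1 229.2 229.3 229.4 229.9 230.3 230.7 230.8 231.4] [ 505.1 -226.7  224. ]
s4 [(160, 133), (162, 116), (164, 56), (166, 25), (168, 47), (170, 79), (172, 44), (174, 14), (176, 17), (178, 15), (180, 15), (182, 9), (184, 7), (186, 28), (188, 81), (190, 129), (192, 207), (194, 221), (196, 221), (198, 220), (200, 221), (202, 224), (204, 223)]
s5 [(160, 131), (162, 116), (164, 56), (166, 30), (168, 94), (170, 198), (172, 221), (174, 221), (176, 222), (178, 222), (180, 223), (182, 203), (184, 110), (186, 44), (188, 14), (190, 11), (192, 12), (194, 15), (196, 10), (198, 13), (200, 35), (202, 89), (204, 149)]
[[332.18373783 184.29626871]]
[[332.16776221 181.41108583]]
[[332.10916852 170.79891981]]
```

The crank followed the hand past the 18 mm stop, so the flats agree. I'll continue down to the seat.

Request:
carry_out:
  targets:
    - [[0,0,-0.0015,0,0,0,1],[0,0,-0.0015,0,0,0,1],[0,0,-0.0015,0,0,0,1],[0,0,-0.0015,0,0,0,1],[0,0,-0.0015,0,0,0,1],[0,0,0,0,0,0,1],[0,0,0,0,0,0,1]]

```text
time: 7.63
eef_pos: [476.1, -174.4, 175.0]
tool_rot: [0.674, -0.216, 0.673, 0.215]
wrist_force: [0.1, 0.9, 2.8]
finger_gap: 0.283
```

```bash
python3 -c "
from h import *
st()"
```

```text
t 7.63 p [ 476.1 -174.4  175. ] x [ 0.001 -0.    -1.   ] zyaw 35.5 F [0.1 0.9 2.8] T [ 0.05 -0.03  0.08] gap 0.283 j [-0.42 -0.16  1.58  0.    1.73 -1.04]
```

Request:
carry_out:
  targets:
    - [[0,0,-0.001,0,0,0,1],[0,0,-0.001,0,0,0,1],[0,0,-0.001,0,0,0,1],[0,0,-0.001,0,0,0,1],[0,0,0,0,0,0,1],[0,0,0,0,0,0,1]]

```text
time: 8.13
eef_pos: [476.2, -174.4, 171.7]
tool_rot: [0.674, -0.216, 0.673, 0.215]
wrist_force: [0.1, 2.3, 6.6]
finger_gap: 0.282
```

```bash
python3 -c "
from h import *
st()
im,D=snap('scene','s6')
P=cloud('scene',D).reshape(-1,3); m=(P[:,2]>205)&(P[:,2]<240)&(abs(P[:,0]-508)<18)&(abs(P[:,1]+222)<18)
z=np.sort(P[m][:,2]);print(z[-10:].round(1))"
```

```text
t 8.13 p [ 476.2 -174.4  171.7] x [ 0.001 -0.    -1.   ] zyaw 35.5 F [0.1 2.3 6.6] T [0.1  0.22 0.04] gap 0.282 j [-0.42 -0.16  1.59  0.    1.72 -1.04]
[218.3 218.4 218.8 218.9 219.5 219.6 219.6 220.2 220.2 220.8]
```

Request:
carry_out:
  targets:
    - [[0,0,0,0,0,0,-0.5],[0,0,0,0,0,0,-0.5],[0,0,0,0,0,0,-0.5],[0,0,0,0,0,0,-0.5],[0,0,0.02,0,0,0,-0.5],[0,0,0.03,0,0,0,-0.5],[0,0,0.035,0,0,0,-0.5],[0,0,0.02,0,0,0,-0.5],[-0.04,0,0.04,0,0,0,-0.5],[-0.04,0,0.04,0,0,0,-0.5],[-0.03,0,0.02,0,0,0,-0.5],[0,0,0,0,0,0,-0.5]]

```text
time: 9.18
eef_pos: [384.2, -174.5, 361.6]
tool_rot: [0.676, -0.218, 0.671, 0.212]
wrist_force: [-0.8, 0.4, 1.9]
finger_gap: 0.752
```

Run:
```python
from h import *
st(); im,D=snap("scene","s7"); im2,D2=snap("top","t7")
c=im[150:270,255:385];cv2.imwrite("pics/7s.png",cv2.resize(c,None,fx=5,fy=5,interpolation=cv2.INTER_CUBIC)[...,::-1])
c=im2[165:245,270:380];cv2.imwrite("pics/7t.png",cv2.resize(c,None,fx=7,fy=7,interpolation=cv2.INTER_CUBIC)[...,::-1])
for n,d in(("scene",D),("top",D2)):
    P=cloud(n,d).reshape(-1,3)
    m=(P[:,2]>205)&(P[:,2]<240)&(abs(P[:,0]-510)<25)&(abs(P[:,1]+222)<25);g=P[m];print(n,"knob",len(g),g.mean(0).round(1),g.min(0).round(0),g.max(0).round(0))
    m=(P[:,2]>192)&(P[:,2]<215)&(abs(P[:,0]-476)<18)&(abs(P[:,1]+174)<18);g=P[m];print(n,"boss",len(g),g.mean(0).round(1),g.min(0).round(0),g.max(0).round(0))
```

```text
t 9.18 p [ 384.2 -174.5  361.6] x [ 0.008 -0.006 -1.   ] zyaw 35.4 F [-0.8  0.4  1.9] T [-0.   -0.   -0.02] gap 0.752 j [-0.51 -0.32  1.37 -0.    2.08 -1.12]
scene knob 66 [ 506.5 -225.6  214.3] [ 498. -235.  206.] [ 519. -212.  220.]
scene boss 59 [ 471.6 -176.   198. ] [ 460. -189.  193.] [ 485. -161.  201.]<stdin>:7: RuntimeWarning: Mean of empty slice.
  ret = um.true_divide(
Traceback (most recent call last):
ValueError: zero-size array to reduction operation minimum which has no identity
```

View pics/7s.png

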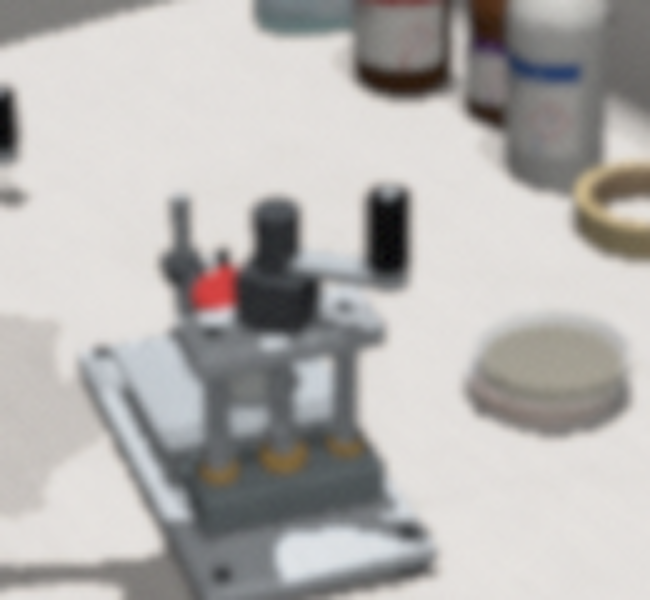

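View pics/7t.png

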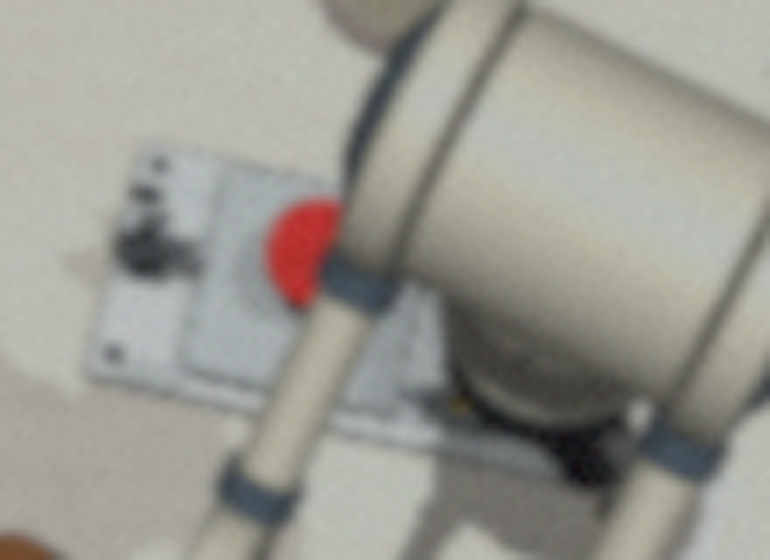

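Run:
```python
from h import *
T=[arm.snapshot("top") for _ in range(6)]; S=[arm.snapshot("scene") for _ in range(6)]
D=np.median([d for _,d in T],0); W=cloud("top",D); im=np.mean([i for i,_ in T],0)
np.savez("pics/avg8.npz",ti=im,tD=D,si=np.mean([i for i,_ in S],0),sD=np.median([d for _,d in S],0))
np.set_printoptions(linewidth=250)
print("top z rows 196-208, cols 284-304"); print(W[194:210,284:304,2].round(0).astype(int)); print(im[194:210,284:304].mean(2).astype(int))
print("y@row201",W[201,284:304,1].round(0)); print("x@col294",W[194:210,294,0].round(0))
W=cloud("scene",np.median([d for _,d in S],0)); 
m=(W[...,0]>495)&(W[...,0]<530)&(W[...,1]>-45)&(W[...,1]<5)&(W[...,2]>55)
for v,u in np.argwhere(m): print((u,v),W[v,u].round(0).astype(int),end=" ")
si=np.mean([i for i,_ in S],0); c=si[180:230,275:335];cv2.imwrite("pics/8s.png",cv2.resize(c,None,fx=12,fy=12,interpolation=cv2.INTER_CUBIC)[...,::-1])
c=im[185:220,275:335];cv2.imwrite("pics/8t.png",cv2.resize(c,None,fx=12,fy=12,interpolation=cv2.INTER_CUBIC)[...,::-1])
```

```text
top z rows 196-208, cols 284-304
[[ -1   1   0   0  19  20  73  74  20  21  24  20  21  21  21  21  22  22  49  49]
 [  2  -1   1 118 120 122  73  74  23  20  22  20  19  20  20  19  20  49  49  46]
 [  0   0   1 121 121 124 120  79  77  22  18  19  21  23  24  20  20  50  47  48]
 [  2   1   0 119 118 120 111  79  79  20  20  23  21  22  21  21  19  50  49  48]
 [  0   4   0  80 108 109 101  79  80  76  73  21  19  21  21  20  21  50  50  50]
 [  1   2  74  77  93  95  89  79  78  75  77  75  76  76  20  21  48  46  50  51]
 [  0  -1  79  80  79  78  78  79  77  74  77  76  77  77  21  23  48  49  49  49]
 [  2  -1  75  78  79  80  80  81  73  76  78  77  77  78  23  18  48  49  47  50]
 [  1   0  16  68  73  74  75  79  29  30  20  21  21  76  21  20  47  49  47  50]
 [  1   0  21  21  31  27  28  28  28  19  20  18  21  20  21  48  50  48  46  49]
 [  1   2  19  19  23  26  29  28  22  22  22  19  21  23  19  48  49  50  43  50]
 [ -1   2  19  19  22  21  22  22  21  21  22  20  23  24  20  49  48  49  49  50]
 [  1  17  25  22  20  19  21  17  22  18  20  23  17  19  21  46  49  
[... 6239 characters left out ...]
int64(290), np.int64(206)) [509  -5  66] (np.int64(291), np.int64(206)) [505 -18  73] (np.int64(292), np.int64(206)) [508 -18  72] (np.int64(293), np.int64(206)) [510 -21  73] (np.int64(288), np.int64(207)) [503  -3  64] (np.int64(289), np.int64(207)) [505  -6  64] (np.int64(290), np.int64(207)) [508  -7  64] (np.int64(291), np.int64(207)) [512  -6  62] (np.int64(292), np.int64(207)) [504 -26  74] (np.int64(293), np.int64(207)) [508 -24  72] (np.int64(290), np.int64(208)) [511  -1  57] (np.int64(291), np.int64(208)) [514  -2  56] (np.int64(292), np.int64(208)) [504 -26  71] [ WARN:0@17.772] global loadsave.cpp:1063 imwrite_ Unsupported depth image for selected encoder is fallbacked to CV_8U.
```

View pics/8s.png

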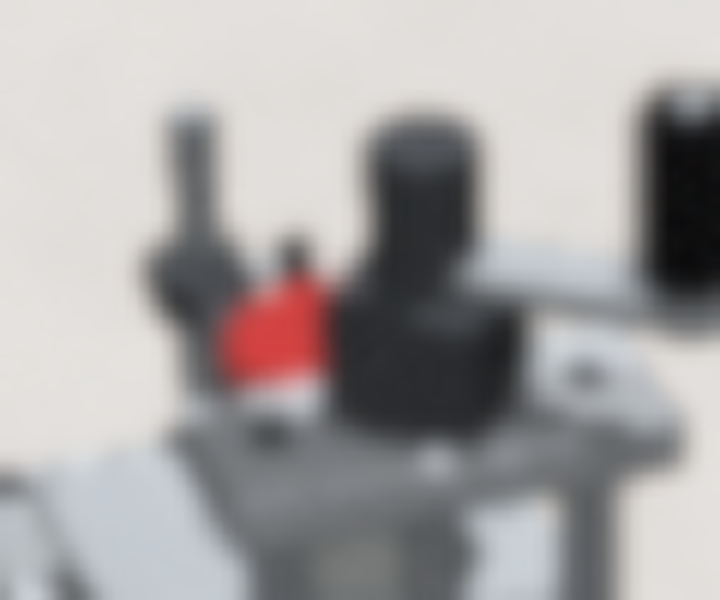

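View pics/8t.png

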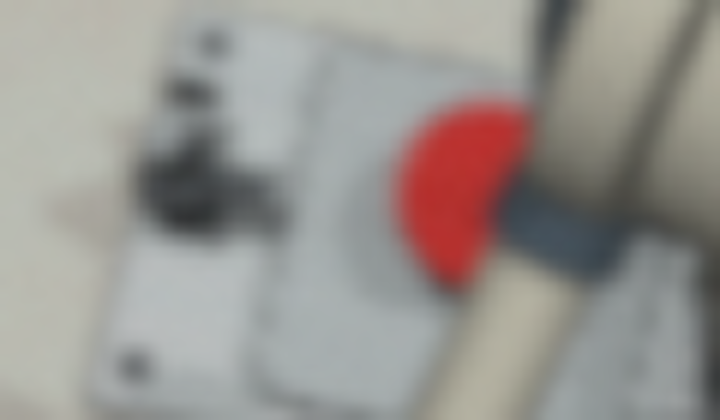

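Request:
carry_out:
  targets:
    - [[0.03,-0.012,-0.01,0,0,0,-0.3],[0.04,-0.012,-0.03,0,0,0,-0.3],[0.04,-0.012,-0.04,0,0,0,-0.3],[0.03,-0.012,-0.02,0,0,0,-0.3],[0,0,-0.01,0,0,0,-0.3],[0,0,0,0,0,0,-0.3],[0,0,0,0,0,0,-0.3]]

```text
time: 10.47
eef_pos: [507.9, -216.6, 261.3]
tool_rot: [0.673, -0.215, 0.674, 0.216]
wrist_force: [-0.6, 0.3, 0.7]
finger_gap: 0.66
```

```bash
python3 -c "
from h import *
st()"
```

```text
t 10.47 p [ 507.9 -216.6  261.3] x [-0.002  0.001 -1.   ] zyaw 35.5 F [-0.6  0.3  0.7] T [ 0.02 -0.05 -0.01] gap 0.66 j [-0.46 -0.03  1.3  -0.    1.87 -1.08]
```

Request:
carry_out:
  targets:
    - [[0.003,-0.0065,-0.012,0,0,0,-0.3],[0,0,-0.02,0,0,0,-0.3],[0,0,0,0,0,0,-0.3],[0,0,0,0,0,0,-0.3]]

```text
time: 10.8
eef_pos: [510.6, -223.3, 230.3]
tool_rot: [0.674, -0.216, 0.673, 0.215]
wrist_force: [0.4, -0.7, 1.6]
finger_gap: 0.65
```

```bash
python3 -c "
from h import *
st()
im,D=snap('scene','s9');c=im[110:230,255:405];cv2.imwrite('pics/9.png',cv2.resize(c,None,fx=5,fy=5,interpolation=cv2.INTER_CUBIC)[...,::-1])"
```

```text
t 10.8 p [ 510.6 -223.3  230.3] x [ 0.001 -0.    -1.   ] zyaw 35.47 F [ 0.4 -0.7  1.6] T [0.01 0.04 0.04] gap 0.65 j [-0.47 -0.02  1.35 -0.    1.81 -1.09]
```

View pics/9.png

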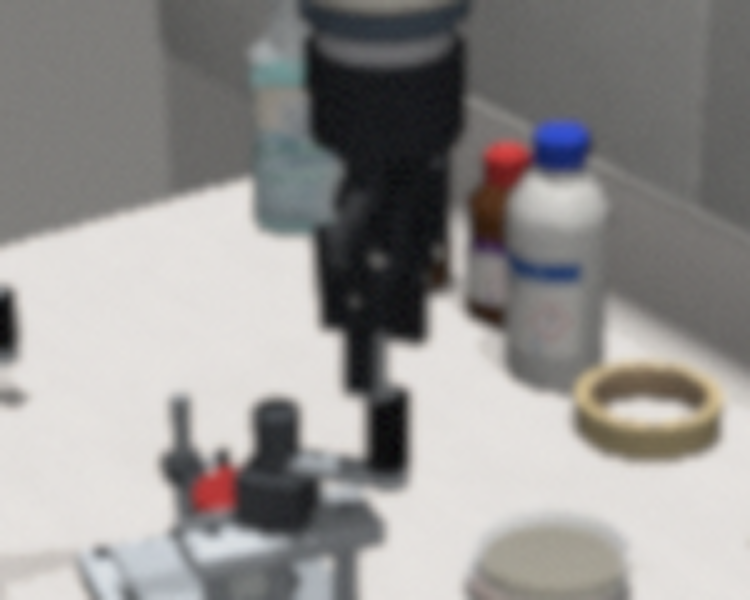

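Request:
carry_out:
  targets:
    - [[0,0,-0.016,0,0,0,-0.3],[0,0,-0.016,0,0,0,-0.3],[0,0,-0.014,0,0,0,-0.3],[0,0,0,0,0,0,-0.3],[0,0,0,0,0,0,1],[0,0,0,0,0,0,1],[0,0,0,0,0,0,1],[0,0,0,0,0,0,1],[0,0,0,0,0,0,1]]
  squeeze: 30

```text
time: 11.6
eef_pos: [512.1, -223.4, 185.2]
tool_rot: [0.674, -0.216, 0.673, 0.215]
wrist_force: [1.7, -0.1, 4.1]
finger_gap: 0.27
```

```bash
python3 -c "
from h import *
st()"
```

```text
t 11.6 p [ 512.1 -223.4  185.2] x [ 0.003 -0.001 -1.   ] zyaw 35.51 F [ 1.7 -0.1  4.1] T [ 0.13 -0.19 -0.03] gap 0.27 j [-0.47 -0.03  1.43  0.    1.73 -1.09]
```

```bash
cat > arc.py <<'E'
import sys,numpy as np
p0,step,n=map(float,sys.argv[1:4]); n=int(n)
a=np.radians(p0-step*np.arange(n+1)); P=np.round(60*np.c_[np.cos(a),np.sin(a)],1); d=np.diff(P,axis=0)/1000
for k in range(0,n,12): print("[["+", ".join("[%.4f, %.4f, 0, 0, 0, 0, 1]"%tuple(x) for x in d[k:k+12])+"]]")
E
python3 arc.py -54 10 36
```

```text
[[[-0.0090, -0.0054, 0, 0, 0, 0, 1], [-0.0098, -0.0038, 0, 0, 0, 0, 1], [-0.0102, -0.0020, 0, 0, 0, 0, 1], [-0.0105, -0.0002, 0, 0, 0, 0, 1], [-0.0103, 0.0017, 0, 0, 0, 0, 1], [-0.0099, 0.0034, 0, 0, 0, 0, 1], [-0.0092, 0.0051, 0, 0, 0, 0, 1], [-0.0081, 0.0065, 0, 0, 0, 0, 1], [-0.0068, 0.0079, 0, 0, 0, 0, 1], [-0.0054, 0.0090, 0, 0, 0, 0, 1], [-0.0038, 0.0098, 0, 0, 0, 0, 1], [-0.0020, 0.0102, 0, 0, 0, 0, 1]]]
[[[-0.0002, 0.0105, 0, 0, 0, 0, 1], [0.0017, 0.0103, 0, 0, 0, 0, 1], [0.0034, 0.0099, 0, 0, 0, 0, 1], [0.0051, 0.0092, 0, 0, 0, 0, 1], [0.0065, 0.0081, 0, 0, 0, 0, 1], [0.0079, 0.0068, 0, 0, 0, 0, 1], [0.0090, 0.0054, 0, 0, 0, 0, 1], [0.0098, 0.0038, 0, 0, 0, 0, 1], [0.0102, 0.0020, 0, 0, 0, 0, 1], [0.0105, 0.0002, 0, 0, 0, 0, 1], [0.0103, -0.0017, 0, 0, 0, 0, 1], [0.0099, -0.0034, 0, 0, 0, 0, 1]]]
[[[0.0092, -0.0051, 0, 0, 0, 0, 1], [0.0081, -0.0065, 0, 0, 0, 0, 1], [0.0068, -0.0079, 0, 0, 0, 0, 1], [0.0054, -0.0090, 0, 0, 0, 0, 1], [0.0038, -0.0098, 0, 0, 0, 0, 1], [0.0020, -0.0102, 0, 0, 0, 0, 1], [0.0002, -0.0105, 0, 0, 0, 0, 1], [-0.0017, -0.0103, 0, 0, 0, 0, 1], [-0.0034, -0.0099, 0, 0, 0, 0, 1], [-0.0051, -0.0092, 0, 0, 0, 0, 1], [-0.0065, -0.0081, 0, 0, 0, 0, 1], [-0.0079, -0.0068, 0, 0, 0, 0, 1]]]
```

Request:
carry_out:
  targets:
    - [[-0.009,-0.0054,0,0,0,0,1],[-0.0098,-0.0038,0,0,0,0,1],[-0.0102,-0.002,0,0,0,0,1],[-0.0105,-0.0002,0,0,0,0,1],[-0.0103,0.0017,0,0,0,0,1],[-0.0099,0.0034,0,0,0,0,1],[0,0,0,0,0,0,1],[0,0,0,0,0,0,1]]

```text
time: 12.27
eef_pos: [451.2, -229.9, 184.9]
tool_rot: [0.674, -0.216, 0.673, 0.215]
wrist_force: [-0.1, 1.0, 7.4]
finger_gap: 0.273
```

Run:
```python
from h import *
st(); im,D=snap("scene","s10"); im2,D2=snap("top","t10")
c=im[110:250,240:390];cv2.imwrite("pics/10.png",cv2.resize(c,None,fx=4.2,fy=4.2,interpolation=cv2.INTER_CUBIC)[...,::-1])
W=cloud("top",D2); P=W.reshape(-1,3)
c=im2[160:250,260:380];cv2.imwrite("pics/10t.png",cv2.resize(c,None,fx=6,fy=6,interpolation=cv2.INTER_CUBIC)[...,::-1])
```

```text
t 12.27 p [ 451.2 -229.9  184.9] x [ 0.001 -0.001 -1.   ] zyaw 35.46 F [-0.1  1.   7.4] T [ 0.3  -0.08  0.01] gap 0.273 j [-0.54 -0.17  1.56 -0.    1.74 -1.16]
```

View pics/10.png

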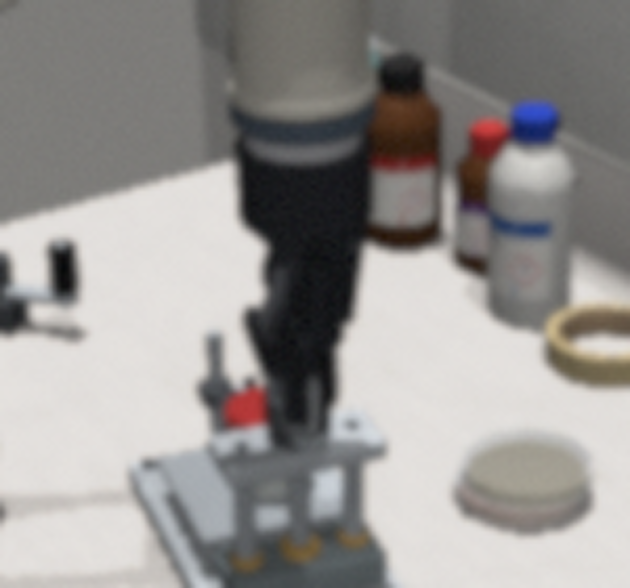

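View pics/10t.png

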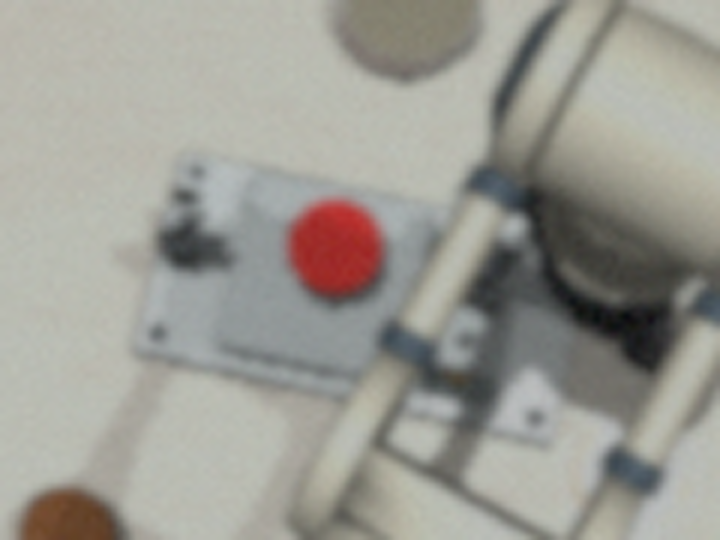

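```bash
cat >> h.py <<'E'
def plat(k=4,save=None):
    T=[arm.snapshot("top") for _ in range(k)]; W=cloud("top",np.median([d for _,d in T],0)); im=np.mean([i for i,_ in T],0)
    if save: np.savez(f"pics/{save}.npz",im=im,W=W)
    P=W.reshape(-1,3); C=im.reshape(-1,3)
    ax=np.array([475.3,-173.9]); e=np.radians(75); Y=np.array([np.cos(e),np.sin(e)]); X=np.array([Y[1],-Y[0]])
    l=np.c_[(P[:,:2]-ax)@X,(P[:,:2]-ax)@Y]
    m=(abs(l[:,0])<45)&(l[:,1]>125)&(l[:,1]<141)&(P[:,2]>40)&(P[:,2]<110)&(C.min(1)>110); z=P[m][:,2]
    print("plat",len(z),np.median(z).round(2),z.mean().round(2),z.std().round(1))
    m=(P[:,2]>66)&(P[:,2]<86)&(abs(l[:,0])<7)&(l[:,1]>149)&(l[:,1]<166)&(C.max(1)<140); z=P[m][:,2]
    if len(z): print("pointer",len(z),np.median(z).round(2),z.mean().round(2),z.std().round(1))
    m=(C[:,0]>1.8*C[:,1])&(C[:,0]>120)&(P[:,2]>95)&(P[:,2]<170)&(l[:,1]>40)&(l[:,1]<140); z=P[m][:,2]
    if len(z): print("lid",len(z),np.median(z).round(2), P[m].mean(0).round(1))
    m=(P[:,2]>115)&(P[:,2]<125)&(abs(l[:,0])<10)&(abs(l[:,1]-180)<12); 
    if m.any(): print("post",np.median(P[m][:,2]).round(2))
E
python3 - <<'E'
from h import *
plat()
E
```

```text
plat 105 51.86 51.86 1.5
pointer 13 76.73 76.97 1.8
lid 174 110.3 [502.3 -92.5 110.4]
post 120.43
```

Request:
carry_out:
  targets:
    - [[-0.0092,0.0051,0,0,0,0,1],[-0.0081,0.0065,0,0,0,0,1],[-0.0068,0.0079,0,0,0,0,1],[-0.0054,0.009,0,0,0,0,1],[-0.0038,0.0098,0,0,0,0,1],[-0.002,0.0102,0,0,0,0,1],[-0.0002,0.0105,0,0,0,0,1],[0.0017,0.0103,0,0,0,0,1],[0.0034,0.0099,0,0,0,0,1],[0.0051,0.0092,0,0,0,0,1],[0.0065,0.0081,0,0,0,0,1],[0.0079,0.0068,0,0,0,0,1]]

```text
time: 13.57
eef_pos: [440.0, -126.6, 185.0]
tool_rot: [0.673, -0.216, 0.674, 0.215]
wrist_force: [-4.9, 0.5, 9.4]
finger_gap: 0.272
```

Run:
```python
from h import *
st();plat(3)
```

```text
t 13.57 p [ 440.  -126.6  185. ] x [-0.001 -0.002 -1.   ] zyaw 35.44 F [-4.9  0.5  9.4] T [-0.23  0.72  0.04] gap 0.272 j [-0.35 -0.3   1.68 -0.    1.77 -0.97]
plat 1 58.44 58.44 0.0
pointer 10 76.22 76.55 1.8
lid 26 117.86 [491.1 -76.1 117.7]
post 120.19
```

Request:
carry_out:
  targets:
    - [[0.009,0.0054,0,0,0,0,1],[0.0098,0.0038,0,0,0,0,1],[0.0102,0.002,0,0,0,0,1],[0.0105,0.0002,0,0,0,0,1],[0.0103,-0.0017,0,0,0,0,1],[0.0099,-0.0034,0,0,0,0,1],[0.0092,-0.0051,0,0,0,0,1],[0.0081,-0.0065,0,0,0,0,1],[0.0068,-0.0079,0,0,0,0,1],[0.0054,-0.009,0,0,0,0,1],[0.0038,-0.0098,0,0,0,0,1],[0.002,-0.0102,0,0,0,0,1]]

```text
time: 14.72
eef_pos: [536.6, -168.3, 185.0]
tool_rot: [0.674, -0.216, 0.673, 0.216]
wrist_force: [-0.1, 4.3, 8.1]
finger_gap: 0.269
```

Request:
carry_out:
  targets:
    - [[0.0002,-0.0105,0,0,0,0,1],[-0.0017,-0.0103,0,0,0,0,1],[-0.0034,-0.0099,0,0,0,0,1],[-0.0051,-0.0092,0,0,0,0,1],[-0.0065,-0.0081,0,0,0,0,1],[-0.0079,-0.0068,0,0,0,0,1],[0,0,0,0,0,0,1]]

```text
time: 15.3
eef_pos: [511.0, -224.6, 184.8]
tool_rot: [0.674, -0.216, 0.673, 0.215]
wrist_force: [0.7, -1.0, 7.3]
finger_gap: 0.272
```

```bash
python3 - <<'E'
from h import *
st();plat(4)
E
python3 arc.py -54 10 12
```

```text
t 15.3 p [ 511.  -224.6  184.8] x [ 0.001 -0.001 -1.   ] zyaw 35.43 F [ 0.7 -1.   7.3] T [ 0.08 -0.    0.02] gap 0.272 j [-0.47 -0.03  1.43 -0.    1.73 -1.09]
plat 112 68.68 68.72 1.6
pointer 15 76.06 76.11 1.1
lid 141 127.23 [504.7 -88.1 127.1]
post 120.47
[[[-0.0090, -0.0054, 0, 0, 0, 0, 1], [-0.0098, -0.0038, 0, 0, 0, 0, 1], [-0.0102, -0.0020, 0, 0, 0, 0, 1], [-0.0105, -0.0002, 0, 0, 0, 0, 1], [-0.0103, 0.0017, 0, 0, 0, 0, 1], [-0.0099, 0.0034, 0, 0, 0, 0, 1], [-0.0092, 0.0051, 0, 0, 0, 0, 1], [-0.0081, 0.0065, 0, 0, 0, 0, 1], [-0.0068, 0.0079, 0, 0, 0, 0, 1], [-0.0054, 0.0090, 0, 0, 0, 0, 1], [-0.0038, 0.0098, 0, 0, 0, 0, 1], [-0.0020, 0.0102, 0, 0, 0, 0, 1]]]
```

Request:
carry_out:
  targets:
    - [[-0.009,-0.0054,0,0,0,0,1],[-0.0098,-0.0038,0,0,0,0,1],[-0.0102,-0.002,0,0,0,0,1],[-0.0105,-0.0002,0,0,0,0,1],[-0.0103,0.0017,0,0,0,0,1],[-0.0099,0.0034,0,0,0,0,1],[-0.0092,0.0051,0,0,0,0,1],[-0.0081,0.0065,0,0,0,0,1],[-0.0068,0.0079,0,0,0,0,1],[-0.0054,0.009,0,0,0,0,1],[-0.0038,0.0098,0,0,0,0,1],[-0.002,0.0102,0,0,0,0,1]]

```text
time: 16.5
eef_pos: [416.3, -182.4, 185.0]
tool_rot: [0.674, -0.216, 0.673, 0.213]
wrist_force: [1.7, -3.7, 5.8]
finger_gap: 0.272
```

Request:
carry_out:
  targets:
    - [[-0.0003,0.0078,0,0,0,0,1],[0.0007,0.0078,0,0,0,0,1],[0,0,0,0,0,0,1],[0,0,0,0,0,0,1]]

```text
time: 16.83
eef_pos: [416.6, -166.0, 185.0]
tool_rot: [0.674, -0.216, 0.673, 0.215]
wrist_force: [-2.9, -0.3, 8.3]
finger_gap: 0.27
```

Run:
```python
from h import *
st();plat(4)
```

```text
t 16.83 p [ 416.6 -166.   185. ] x [ 0.001 -0.002 -1.   ] zyaw 35.48 F [-2.9 -0.3  8.3] T [-0.13  0.05  0.01] gap 0.27 j [-0.45 -0.33  1.7  -0.    1.77 -1.07]
plat 114 76.44 76.4 1.6
pointer 14 76.22 75.79 1.6
lid 76 134.38 [505.5 -79.1 134.3]
post 119.51
```

Request:
carry_out:
  targets:
    - [[0,0,0,0,0,0,0],[0,0,0,0,0,0,0],[0,0,0,0,0,0,0],[0,0,0.01,0,0,0,0],[0,0,0.02,0,0,0,0],[0,0,0.03,0,0,0,0],[0,0,0.04,0,0,0,0],[-0.02,-0.03,0.03,0,0,0,0],[-0.01,-0.04,0.03,0,0,0,0],[0,-0.04,0,0,0,0,0],[0,-0.04,0,0,0,0,0],[0,0,0,0,0,0,0]]

```text
time: 18.03
eef_pos: [389.8, -310.3, 333.2]
tool_rot: [0.673, -0.213, 0.675, 0.214]
wrist_force: [1.8, -1.0, -0.6]
finger_gap: 0.499
```

Request:
carry_out:
  targets:
    - [[0,0,0,0,0,0,0],[0,0,0,0,0,0,0]]

```text
time: 18.2
eef_pos: [390.7, -304.7, 334.7]
tool_rot: [0.673, -0.215, 0.674, 0.216]
wrist_force: [-0.6, 0.2, 0.3]
finger_gap: 0.5
```

Run:
```python
from h import *
st();plat(6,"p11"); im,D=snap("scene","s11")
P=cloud("scene",D).reshape(-1,3)
m=(P[:,2]>192)&(P[:,2]<215)&(abs(P[:,0]-472)<18)&(abs(P[:,1]+174)<18);g=P[m];print("boss",len(g),g.mean(0).round(1),g.max(0).round(1))
m=(P[:,2]>205)&(P[:,2]<235)&(abs(P[:,0]-415)<25)&(abs(P[:,1]+166)<25);g=P[m];print("knob",len(g),g.mean(0).round(1),g.max(0).round(1))
c=im[150:270,240:390];cv2.imwrite("pics/11.png",cv2.resize(c,None,fx=5,fy=5,interpolation=cv2.INTER_CUBIC)[...,::-1])
cv2.imwrite("pics/11t.png",cv2.resize(np.load("pics/p11.npz")["im"][140:260,230:440].astype(np.uint8),None,fx=3.8,fy=3.8,interpolation=cv2.INTER_CUBIC)[...,::-1])
```

```text
t 18.2 p [ 390.7 -304.7  334.7] x [-0.001  0.001 -1.   ] zyaw 35.46 F [-0.6  0.2  0.3] T [-0.01 -0.   -0.03] gap 0.5 j [-0.73 -0.14  1.27  0.    2.01 -1.35]
plat 112 75.81 75.94 1.4
pointer 14 77.28 76.76 1.6
lid 186 134.28 [502.5 -91.7 134.3]
post 120.27
boss 61 [ 470.5 -176.4  198.1] [ 482.8 -160.   202.5]
knob 68 [ 410.7 -169.6  214.3] [ 422.4 -155.5  222.1]
```

View pics/11.png

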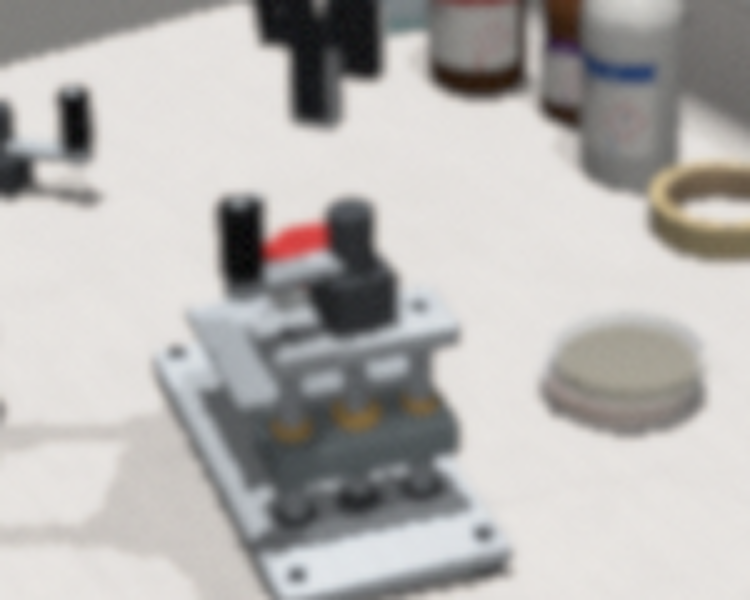

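View pics/11t.png

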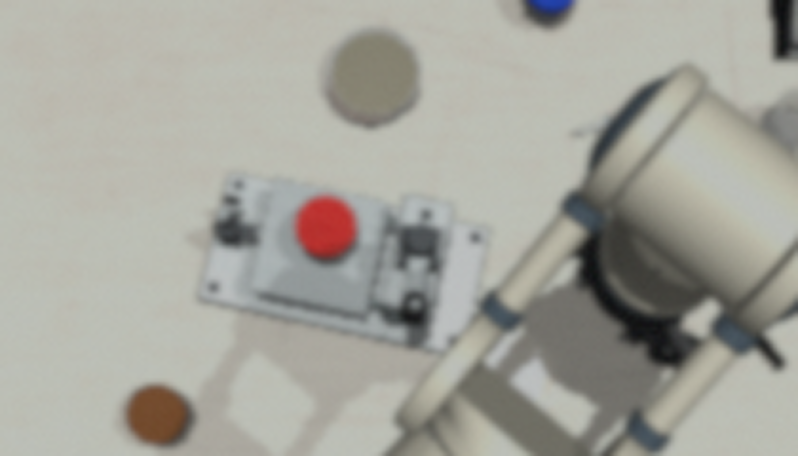

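```bash
python3 -c "
from h import *
st(); print(arm.hand_in())"
```

```text
t 18.55 p [ 390.9 -304.   335.2] x [ 0.001 -0.    -1.   ] zyaw 35.57 F [-0.  -0.4  1.2] T [0.01 0.05 0.03] gap 0.5 j [-0.73 -0.14  1.27  0.    2.01 -1.35]
the job is handed in; nothing more can be done
None
```

I took the right-hand crank by its boss and lowered it onto the drive. The flats agreed without a search and it went fully down. I then gripped the knob, wound it clockwise about 495° (1.4 turns), let go, backed away and handed the job in at 18.55 s.

- **Level:** in the last depth check the platform top read 75.9 mm and the pointer's upper face 76.8 mm. Earlier pointer readings were 75.8–77.0 mm, so they agree within about 1 mm against the 4 mm allowed.
- **Crank:** its boss top averaged 198.1 mm, the same as just after seating (198.0 mm), so it is still fully seated.
- **Cup:** its lid read 134.3 mm, the right height above the platform for a cup standing on it. It sits squarely in the picture.
- **Bystanders:** the arm never went near the dishes or the pen. The dishes look unmoved in the final crop, but I did not measure them, and the pen lay outside it.
- **Disagreement:** the two cameras differed by about 4–5 mm in x. I aligned the crank and the drive within the same camera view to cancel this.

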